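Chock the lying sample bottles with the latch plate

TASK

Roll the stray bottle back up against the other two in the tray, then lock the row with the chock plate: tilt the plate to pass its oblong eye over the stud's wide head, level it flat on the tray floor with its rubber fence facing the bottles, and slide it until the eye is centred on the stud so that both ends of the eye are under the head and it cannot lift off. Let go, and leave the other things on the bench where they are.

Things in the scene. Friction and masses are not known exactly. Their poses are not given: they have to be found in the camera images.
- tray: fixed stainless tray, 188 mm (x) by 279 mm (y); origin at the centre of its underside on the bench. Its floor is 6 mm above the bench, low rims 14 mm high on three sides and a 42 mm end wall at the +y end. The bottles lie parallel to its x axis in a row along y, from the end wall; the T-headed stud stands near the -y end.
- stud (a point): T-headed steel stud on the tray floor. Point on its axis at the level of the head's underside, 28 mm above the tray floor; axes are the tray's. Stem 14 mm (x) by 18 mm (y), 28 mm high; head a bar 84 mm long (along x), 18 mm wide (y), 16 mm thick, centred on the stem, its top 44 mm above the tray floor.
- row_wall (a point): middle of the inner face of the tray's end wall, 22 mm above the tray floor (height of the bottles' axes); axes are the tray's, +y pointing into the wall.
- bottle_end_c (a point): amber bottle lying on its side on the tray floor, label and white cap; body 44 mm diameter and 110 mm long, 138 mm with the cap, about 250 g. Point on its axis, 22 mm above the tray floor, 5 mm from the body's middle towards the cap; +x runs along the bottle towards the cap, y and z turn with it as it rolls. The one against the end wall.
- bottle_mid_c (a point): amber bottle lying on its side on the tray floor, label and white cap; body 44 mm diameter and 110 mm long, 138 mm with the cap, about 250 g. Point on its axis, 22 mm above the tray floor, 5 mm from the body's middle towards the cap; +x runs along the bottle towards the cap, y and z turn with it as it rolls. The second of the row, beside the first.
- bottle_stray_c (a point): the same kind of bottle, same size, axes and point (44 mm diameter, axis 22 mm above the tray floor, 175 to 350 g), rolled 25 to 50 mm away from the other two towards the stud; at least 30 mm are free between it and the stud's head. It rolls easily but stops by itself.
- chock_eye (a point): loose chock plate (220 to 350 g), at first flat on the bench: grey steel, 5 mm thick, 106 (x) by 118 mm (y), with an oblong through-eye 70 (x) by 28 mm (y). Point at the eye's centre, 2.5 mm above the underside; x along the eye, z up, +y to the fence. Plate reaches 28 mm to -y, 90 mm to +y. Level, the eye is shorter than the stud's head and cannot pass it.
- chock_end (a point): middle of the eye's -x end, on the plate's top edge, 35 mm from the eye's centre. A bar 18 mm wide closes each end. Tilted 22 to 34 degrees about y, one end low, the eye lets the head's end up through it and the low bar slips under that end; with this bar near the stem the high bar clears the head's other end and the plate can be levelled, then slid back about 23 mm to centre the eye.
- chock_fence (a point): middle of the outer face of the plate's black rubber fence, the face that holds the bottles: 106 mm long (x), 20 mm thick, top 37 mm above the plate's underside; point 90 mm from the eye's centre to +y and 21 mm above the underside. With the eye centred on the stud and the three bottles touching, it stands about 3 mm from the last bottle.
- chock_handle (a point): upright grey handle of the chock plate, a block 16 mm (x) by 26 mm (y), from the plate's top up to 75 mm above its underside, 45 mm from the eye's centre towards the fence. Point on its axis 25 mm below its top (50 mm above the plate's underside); axes as chock_eye.
- tube_rack: bystander: blue tube rack with red-capped tubes, 85 x 210 mm, 104 mm high; origin at the centre of its underside.
- jar: bystander: white screw jar, 72 mm diameter, 100 mm high; origin at the centre of its underside.
- mouse: bystander: black computer mouse, 105 x 60 x 30 mm; origin at the centre of its underside.
Mind the look-alikes: they are no part of the job. Leave any purple look-alike of the part that bears chock_eye alone.

How it is judged:
By the outcome, as a careful person would: the job done as asked, in the order asked, and still so for the second after the job is handed in, with the robot touching nothing.
It also fails if it takes over 59 s, if anything falls off the work surface, if the arm or the gripper's body presses on something with over 40 N, if the wrist force passes 120 N, or if a joint passes its speed limit or range.

ROBOT

A 6-joint arm with a two-finger parallel gripper is mounted at the origin on the work surface. World frame = base frame: x ahead of the robot, y to its left, z up, the work surface at z = 0. Lengths are in m, angles in rad, forces in N, time in s.
With the tool pointing down it reaches from about 0.25 to 0.775 m from the base axis. Payload 4 kg.
Tool frame: the origin (TCP) lies midway between the tips of the shut fingers; the grasp point (between the pads) lies 19 mm behind it; z points along the fingers, y is the direction in which the jaws open and shut (so a half turn about z gives the same grasp; the last joint's range is limited). The gripper opens to 94 mm and grips with 3 to 60 N. Pads are 16 mm wide; open, the fingers measure 119 mm over their backs; the gripper's body (75 mm by 177 mm) begins 78 mm behind the grasp point.
Start: joints at [-1.399, 0.087, 1.371, -0, 1.684, -0.103], TCP at [0.149, -0.529, 0.206] pointing down, gripper open.
Joint ranges: [-3.1, 3.1], [-0.76, 2.03], [0.27, 2.55], [-1.08, 4.22], [0.17, 2.65], [-2.57, 2.57]. Speed limits (rad/s): [2.79, 2.79, 3.14, 3.14, 3.14, 3.14].

INTERFACE

Orientations are given as [roll, pitch, yaw] about the fixed x, y, z axes, in that order (R = Rz(yaw) Ry(pitch) Rx(roll)).
In Python, from bench import robot, cams gives the robot as it stands.
- The arm moves only by the tool step_arm, never from a script. Its argument "plan" is a list that holds one entry, the list of rows, each a list of 5 numbers: the shift along the world's x, y, z in mm, then the turn about the world's z in rad, then the opening in per cent of the stroke, from 0 (shut) to 100 (fully open). In form: [[[tx, ty, tz, turn, fingers], ...]]. A call has 1 to 8 rows; each row is the pose to reach, as a shift and turn from the pose commanded when the call began; what a row does not reach only later rows make up. A row lasts 1/12 s, in which the tool goes at most 41.7 mm and 7.16 degrees, less where a joint would pass 70% of its speed; a pose out of reach is approached as far as the arm can. A call with a gripper value outside its range is refused whole. The fingers move at their own pace and stop on an object; the grip force is fixed at half the most. Time passes only in rows, so rows that repeat a pose let the fingers close. It gives the time, the measured TCP pose, the force and the opening at its end, in the units of the state.
- robot.get_obs(): the state, without advancing time (a new reading comes with each control period).
- cams.snapshot(name): name is "side" or "top" or "wrist"; returns a dict with "frame" (400x640x3 uint8, red, green, blue), "camera_matrix" (3x3 intrinsics, pixels), "origin" and "attitude" of the camera in the world; the wrist camera has in their place "T_tool_cam" (4x4, takes a point from camera to tool coordinates, whose origin is the TCP and whose axes are the flange's). Camera axes: x right, y down, z forward; pixel columns grow to the right and rows downward; lengths in m; the calibration is good to about 2 mm. The wrist camera is an equidistant fisheye: a pixel r from the principal point sees the ray r / f radians off the axis. A picture is of the moment at which its call begins: read the wrist's pose just before it. There is no depth.
- robot.close_job(): hands the job in, once; it reports no verdict.
The state is a dict: "time": time; "joint_positions": joint angles; "qvel": joint speeds; "joint_torque": joint torques, N m; "tool_pos": TCP position; "ee_rot": TCP orientation; "wrist_force": force on the tool from outside, world axes, zero at the start; "wrist_torque": the same for the moment, N m; "width": finger opening in m.
Only numpy, scipy, OpenCV 4.12 (cv2) and the standard library are available. Lean on these libraries where they do the work, as an engineer would, in place of code of your own. Each camera call takes 0.05 s, during which the arm holds its last target. There are 200 camera calls.

## Working session

There is one attempt and no reset: what is moved stays moved. The work goes in short steps, Python scripts to look and compute and a tool call to move; the robot and the scene stay as the last step left them, time stands still between calls to the robot, and variables do not carry over. Pictures are saved under pics/ and viewed, about 8 in all and at most 12, crops included, and the job is handed in when it is done.

Besides the shell and the picture viewer there is one more tool, called after "Request:" as name(argument=value, ...) on one line, values as JSON. step_arm: Moves the arm, as the interface text tells. Its arguments: {"type":"object","properties":{"plan":{"type":"array"}},"required":["plan"]}

```bash
mkdir -p pics; ls; cat > h.py <<'E'
import numpy as np, cv2
from bench import robot, cams
from scipy.spatial.transform import Rotation as R
def snap(n, f=None):
    s=cams.snapshot(n)
    if f: cv2.imwrite('pics/'+f, s['frame'][:,:,::-1])
    return s
def rot(a):
    a=np.array(a,float)
    return a if a.shape==(3,3) else (R.from_quat(a).as_matrix() if a.size==4 else R.from_euler('xyz',a).as_matrix())
def onz(s,uv,z):
    """cast pixel onto plane z (fixed cameras)"""
    uv=np.atleast_2d(np.array(uv,float)); K=np.array(s['camera_matrix'])
    d=(np.linalg.inv(K)@np.c_[uv,np.ones(len(uv))].T).T@rot(s['attitude']).T
    o=np.array(s['origin']); return o+d*((z-o[2])/d[:,2])[:,None]
def proj(s,P):
    K=np.array(s['camera_matrix']); c=(np.atleast_2d(P)-np.array(s['origin']))@rot(s['attitude'])
    p=c@K.T; return p[:,:2]/p[:,2:]
def tri(s1,u1,s2,u2):
    """nearest point of two rays, and the miss"""
    o1,o2=np.array(s1['origin']),np.array(s2['origin'])
    d1=onz(s1,u1,0)[0]-o1; d2=onz(s2,u2,0)[0]-o2
    k=np.linalg.lstsq(np.c_[d1,-d2],o2-o1,rcond=None)[0]
    a,b=o1+k[0]*d1,o2+k[1]*d2; return (a+b)/2,np.linalg.norm(a-b)
E
python3 - <<'E'
from h import *
for n in('top','side'):
    s=snap(n,n+'1.png'); print(n,s['camera_matrix'],s['origin'],s['attitude'])
o=robot.get_obs(); print(o)
E
```

```text
pics
top [[398.31858114   0.         325.41901173]
 [  0.         398.31858114 201.70910379]
 [  0.           0.           1.        ]] [ 0.42968741 -0.03067006  1.40059558] [-3.06738696e+00  1.78835861e-04 -1.59547099e+00]
side [[488.39512102   0.         319.1073146 ]
 [  0.         488.39512102 199.23757213]
 [  0.           0.           1.        ]] [0.48627136 1.02567352 1.02877857] [-2.31363759 -0.01792035 -3.10629958]
{'time': 0.1, 'joint_positions': array([-1.39909023e+00,  8.79125963e-02,  1.37209679e+00,  3.45331603e-07,
        1.68359411e+00, -1.03112657e-01]), 'qvel': array([ 0.00033598, -0.00066013, -0.00294285,  0.00014196,  0.00020511,
        0.00139056]), 'joint_torque': array([ 1.56365681e-03, -3.41251087e+01, -3.03305376e+01,  7.18959561e-02,
        3.03834002e-02, -9.49014452e-05]), 'tool_pos': array([ 0.14915949, -0.5288776 ,  0.20440721]), 'ee_rot': array([-3.13959252e+00, -2.07318200e-04,  2.74818581e-01]), 'wrist_force': array([-0.19538978, -0.50631445,  0.3601861 ]), 'wrist_torque': array([ 0.0473879 ,  0.06460401, -0.0530326 ]), 'width': 0.09368086206263943}
```

View pics/top1.png

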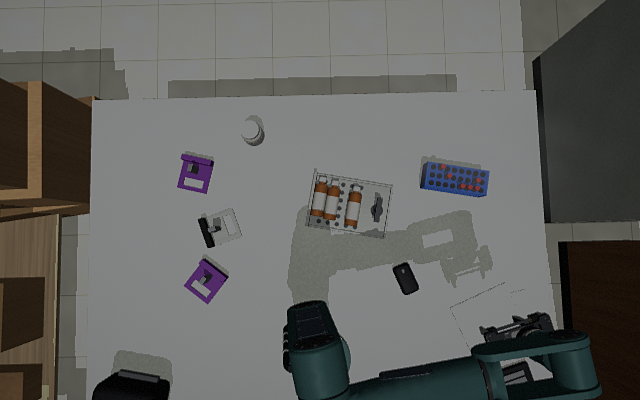

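View pics/side1.png

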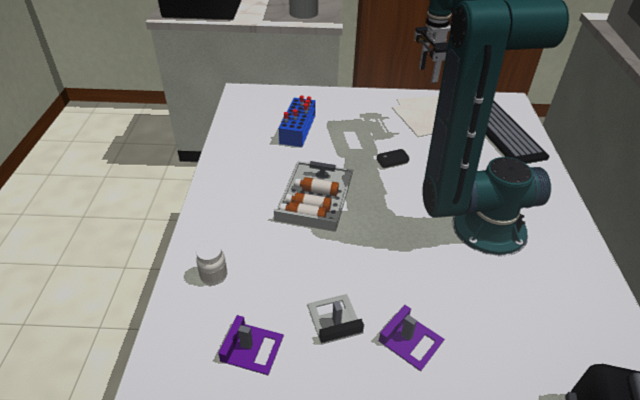

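```bash
python3 - <<'E'
import cv2,numpy as np
a=cv2.imread('pics/top1.png');b=cv2.imread('pics/side1.png')
f=lambda i,x,y,w,h:cv2.convertScaleAbs(cv2.resize(i[y:y+h,x:x+w],(400,300),interpolation=cv2.INTER_CUBIC),alpha=1.3)
# 4x crops 100x75
o=np.vstack([np.hstack([f(a,300,164,100,75),f(b,268,157,100,75)]),np.hstack([f(a,170,190,100,75),f(b,290,280,100,75)])])
cv2.imwrite('pics/crops.png',o)
E
```

```text
(no output)
```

View pics/crops.png

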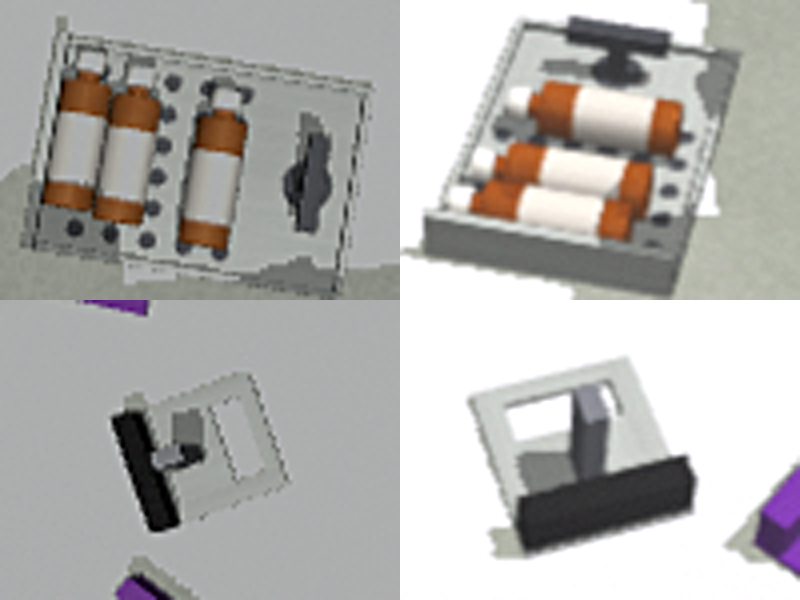

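```bash
cat > m1.py <<'E'
from h import *
T,S=snap('top'),snap('side')
t=lambda p,ox,oy:np.array(p,float)/4-0.375+[ox,oy]
A=lambda x,y:t([x,y],300,164); B=lambda x,y:t([x-400,y],268,157)
C=lambda x,y:t([x,y-300],170,190); D=lambda x,y:t([x-400,y-300],290,280)
pr=lambda n,v:print(n,np.round(np.array(v)*1000,1).tolist())
pr('tray rim z.014',onz(T,[A(370,88),A(340,293),A(35,247)],.020)); 
pr('tray wall TL',onz(T,[A(62,20)],.048))
pr('head ends z.05',onz(T,[A(317,130),A(307,232)],.050))
pr('stray axis ends',onz(T,[A(223,110),A(204,248)],.030))
pr('mid axis ends',onz(T,[A(137,88),A(118,222)],.030))
for n,a,b in[('head end +x',A(318,130),B(570,20)),('head end -x',A(308,232),B(669,38)),
  ('handle top',C(166,457),D(592,392)),('fence top +x',C(127,413),D(519,497)),('fence top -x',C(167,526),D(690,460)),
  ('plate c1',C(248,375),D(470,398)),('plate c2',C(289,478),D(628,357))]:
    p,m=tri(T,a,S,b); pr(n,p); print('  miss',round(m*1000,1))
pr('eye z5',onz(T,[C(212,406),C(238,398),C(263,468),C(238,480)],.005))
pr('eye side z5',onz(S,[D(502,407),D(566,390),D(618,403)],.005))
print(robot.get_obs()['time'])
E
python3 m1.py
```

```text
tray rim z.014 [[582.8, -266.8, 20.0], [405.5, -234.3, 20.0], [451.7, 28.0, 20.0]]
tray wall TL [[644.7, -0.5, 48.0]]
head ends z.05 [[544.6, -215.3, 50.0], [458.2, -203.8, 50.0]]
stray axis ends [[565.7, -137.4, 30.0], [447.1, -117.5, 30.0]]
mid axis ends [[586.6, -63.6, 30.0], [471.2, -44.2, 30.0]]
head end +x [543.0, -215.8, 52.2]
  miss 2.8
head end -x [459.8, -205.3, 45.5]
  miss 3.1
handle top [448.5, 347.2, 80.3]
  miss 2.9
fence top +x [488.1, 392.5, 38.0]
  miss 4.2
fence top -x [389.2, 359.8, 34.0]
  miss 0.6
plate c1 [521.1, 297.9, -0.4]
  miss 5.4
plate c2 [425.5, 262.4, 1.3]
  miss 3.2
eye z5 [[491.7, 328.4, 5.0], [498.1, 305.5, 5.0], [436.4, 284.1, 5.0], [426.5, 306.0, 5.0]]
eye side z5 [[503.2, 307.2, 5.0], [463.5, 292.5, 5.0], [430.7, 300.8, 5.0]]
0.2
```

Request:
step_arm(plan=[[[165, 175, 0, -0.445, 0], [165, 175, 0, -0.445, 0], [165, 175, 0, -0.445, 0], [165, 175, 0, -0.445, 0], [165, 175, 0, -0.445, 0], [165, 175, 0, -0.445, 0], [165, 175, 0, -0.445, 0]]])

```text
time: 0.78
tool_pos: [0.3181, -0.3495, 0.2057]
ee_rot: [-3.139, -0.002, -0.162]
wrist_force: [-0.2, 0.3, 0.5]
width: 0.0505
```

Request:
step_arm(plan=[[[174, 182, -60, 0, 0], [174, 182, -60, 0, 0], [174, 182, -60, 0, 0], [174, 182, -60, 0, 0], [174, 182, -60, 0, 0], [174, 182, -60, 0, 0], [174, 182, -60, 0, 0], [174, 182, -60, 0, 0]]])

```text
time: 1.45
tool_pos: [0.4886, -0.1706, 0.1439]
ee_rot: [-3.141, 0.003, -0.166]
wrist_force: [-0.2, -1.2, -0.3]
width: 0.001
```

```bash
cat >> h.py <<'E'
def wsnap(f=None):
    o=robot.get_obs(); s=snap('wrist',f)
    s['p'],s['R']=np.array(o['tool_pos']),rot(o['ee_rot']); return s
def wray(s,uv):
    uv=np.atleast_2d(np.array(uv,float)); K=np.array(s['camera_matrix']); M=np.array(s['T_tool_cam'])
    d=(uv-K[:2,2])/K[0,0]; r=np.linalg.norm(d,axis=1)+1e-9
    c=np.c_[d*(np.sin(r)/r)[:,None],np.cos(r)]
    return s['p']+s['R']@M[:3,3], c@M[:3,:3].T@s['R'].T
def wonz(s,uv,z):
    o,d=wray(s,uv); return o+d*((z-o[2])/d[:,2])[:,None]
E
python3 - <<'E'
from h import *
s=wsnap('w1.png'); print(s['p'],s['camera_matrix'],s['T_tool_cam'])
import pickle; pickle.dump(s,open('w1.pkl','wb'))
E
```

```text
[ 0.48863504 -0.17063649  0.14392067] [[309.70691629   0.         316.35391057]
 [  0.         309.70691629 200.83639657]
 [  0.           0.           1.        ]] [[-6.32788502e-04 -9.68705792e-01 -2.48210973e-01  7.26140308e-02]
 [ 9.99999792e-01 -6.43141439e-04 -3.93759109e-05  1.09960141e-03]
 [-1.21491090e-04 -2.48210947e-01  9.68705998e-01 -1.79427619e-01]
 [ 0.00000000e+00  0.00000000e+00  0.00000000e+00  1.00000000e+00]]
```

View pics/w1.png

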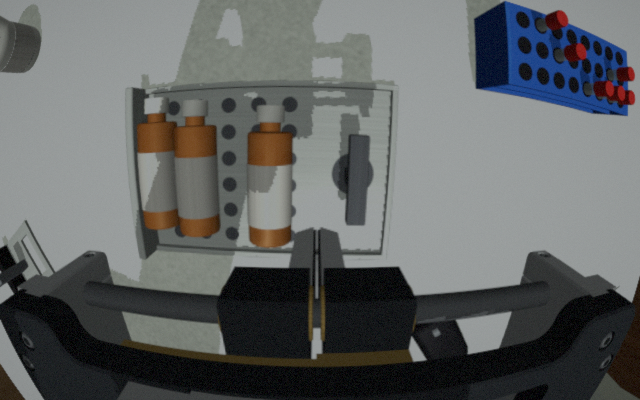

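```bash
python3 - <<'E'
from h import *; import pickle
s=pickle.load(open('w1.pkl','rb'))
pr=lambda n,v:print(n,np.round(np.array(v)*1000,1).tolist())
h=wonz(s,[[350,135],[368,135],[365,224],[347,224]],.05); pr('head',h); pr('c',h.mean(0))
e=h[:2].mean(0)-h[2:].mean(0); print('yaw',np.degrees(np.arctan2(e[1],e[0])),np.linalg.norm(e))
pr('stray silhouettes z.028',wonz(s,[[247,190],[293,190],[270,130],[270,245]],.028))
pr('mid',wonz(s,[[176,185],[218,185]],.028)); pr('end',wonz(s,[[140,180]],.028))
r=wonz(s,[[397,88],[388,253],[158,250]],.02); pr('rim outer',r)
E
```

```text
head [[544.8, -211.1, 50.0], [542.5, -227.0, 50.0], [461.0, -213.3, 50.0], [463.9, -196.5, 50.0]]
c [503.1, -212.0, 50.0]
yaw -9.876459416595749 0.08237010838406236
stray silhouettes z.028 [[507.5, -105.0, 28.0], [499.7, -150.4, 28.0], [561.1, -139.1, 28.0], [446.4, -115.8, 28.0]]
mid [[526.2, -29.4, 28.0], [517.7, -76.2, 28.0]]
end [[540.0, 14.2, 28.0]]
rim outer [[583.1, -268.1, 20.0], [412.3, -237.9, 20.0], [455.1, 22.5, 20.0]]
```

Request:
step_arm(plan=[[[11, -4, -40, 0, 0], [11, -4, -80, 0, 0], [11, -4, -110, 0, 0], [11, -4, -120, 0, 0], [11, -4, -120, 0, 0]]])

```text
time: 1.92
tool_pos: [0.4961, -0.1772, 0.0228]
ee_rot: [-3.141, 0.006, -0.173]
wrist_force: [-1.5, 0.3, 0.5]
width: 0.0004
```

Request:
step_arm(plan=[[[1, 5, 0, 0, 0], [2, 10, 0, 0, 0], [3, 15, 0, 0, 0], [4, 20, 0, 0, 0], [4, 25, 0, 0, 0], [5, 30, 0, 0, 0], [5, 30, 0, 0, 0]]])

```text
time: 2.5
tool_pos: [0.5066, -0.1506, 0.0323]
ee_rot: [3.131, -0.008, -0.169]
wrist_force: [-7.2, -7.0, 18.5]
width: 0.0006
```

```bash
python3 - <<'E'
from h import *
print(robot.get_obs()['wrist_force'])
a=snap('side')['frame'][:,:,::-1]; b=wsnap()['frame'][:,:,::-1]
f=lambda i,x,y,w,h:cv2.resize(i[y:y+h,x:x+w],(400,300),interpolation=cv2.INTER_CUBIC)
cv2.imwrite('pics/c2.png',np.hstack([f(a,268,140,120,90),f(b,100,60,320,240)]))
E
```

```text
[-7.153594   -6.9505813  18.50037968]
```

View pics/c2.png

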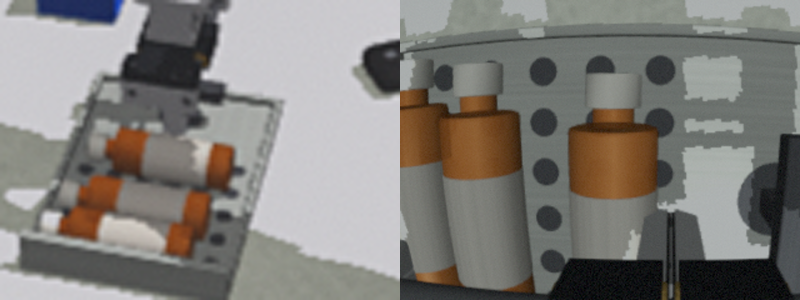

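Request:
step_arm(plan=[[[-1, -8, 2, 0, 0], [-3, -17, 0, 0, 0], [-3, -17, -8, 0, 0], [-3, -17, -12, 0, 0], [-3, -17, -12, 0, 0]]])

```text
time: 3.02
tool_pos: [0.4996, -0.1623, 0.0111]
ee_rot: [-3.14, 0.004, -0.17]
wrist_force: [-0.2, 0.1, -0.6]
width: 0.0007
```

Request:
step_arm(plan=[[[1, 5, 0, 0, 0], [1, 8, 0, 0, 0], [2, 11, 3, 0, 0], [3, 15, 7, 0, 0], [3, 19, 11, 0, 0], [4, 23, 15, 0, 0]]])

```text
time: 3.52
tool_pos: [0.5056, -0.1399, 0.0293]
ee_rot: [3.141, -0.001, -0.17]
wrist_force: [-0.2, 1.2, -0.2]
width: 0.0006
```

Request:
step_arm(plan=[[[-1, -8, 0, 0, 0], [-1, -8, -9, 0, 0], [-1, -8, -18, 0, 0], [-1, -8, -18, 0, 0]]])

```text
time: 3.85
tool_pos: [0.5021, -0.1479, 0.0076]
ee_rot: [-3.141, 0.005, -0.171]
wrist_force: [0.0, -0.3, -1.1]
width: 0.0006
```

Request:
step_arm(plan=[[[1, 5, 0, 0, 0], [1, 8, 1, 0, 0], [2, 11, 5, 0, 0], [2, 13, 8, 0, 0], [3, 15, 10, 0, 0], [3, 16, 11, 0, 0], [3, 16, 11, 0, 0]]])

```text
time: 4.43
tool_pos: [0.5078, -0.1322, 0.0223]
ee_rot: [3.141, -0.001, -0.17]
wrist_force: [0.5, 0.1, 0.3]
width: 0.0005
```

Check numerically by colour mask in the top view, plus the wrist image from there later.

```bash
python3 - <<'E'
from h import *
b=wsnap('w2.png')['frame'][:,:,::-1]; a=snap('side')['frame'][:,:,::-1]
f=lambda i,x,y,w,h:cv2.resize(i[y:y+h,x:x+w],(400,300),interpolation=cv2.INTER_CUBIC)
cv2.imwrite('pics/c3.png',np.hstack([f(a,268,140,120,90),f(b,100,60,320,240)]))
E
```

```text
(no output)
```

View pics/c3.png

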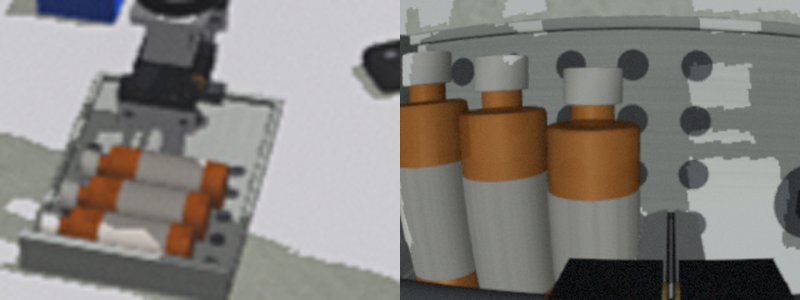

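Request:
step_arm(plan=[[[-1, -7, 0, 0, 0], [-1, -7, -8, 0, 0], [-1, -7, -12, 0, 0], [0, 1, -11, 0, 0], [1, 3, -8, 0, 0], [1, 5, -6, 0, 0], [1, 7, -4, 0, 0], [1, 7, -4, 0, 0]]])

```text
time: 5.2
tool_pos: [0.5079, -0.1277, 0.0184]
ee_rot: [3.136, -0.0, -0.17]
wrist_force: [-2.9, -6.9, -0.5]
width: 0.0003
```

Request:
step_arm(plan=[[[-1, -5, 0, 0, 0], [-2, -12, 0, 0, 0], [-2, -12, 40, 0, 0], [-2, -12, 80, 0, 0], [-2, -12, 120, 0, 0], [-20, 40, 150, 0.12, 100], [-20, 80, 150, 0.24, 100], [-20, 120, 150, 0.36, 100]]])

```text
time: 5.87
tool_pos: [0.4899, -0.02, 0.1706]
ee_rot: [3.14, -0.007, 0.193]
wrist_force: [0.8, 1.3, -0.6]
width: 0.0172
```

Request:
step_arm(plan=[[[-40, 300, -30, 0.15, 100], [-40, 300, -30, 0.15, 100], [-40, 300, -30, 0.15, 100], [-40, 300, -30, 0.15, 100], [-40, 300, -30, 0.15, 100], [-40, 300, -30, 0.15, 100], [-40, 300, -30, 0.15, 100], [-40, 300, -30, 0.15, 100]]])

```text
time: 6.53
tool_pos: [0.4469, 0.2846, 0.1363]
ee_rot: [-3.138, 0.0, 0.345]
wrist_force: [-0.3, -0.1, 1.0]
width: 0.0704
```

```bash
python3 - <<'E'
from h import *; import pickle
s=wsnap(); pickle.dump(s,open('w3.pkl','wb')); print(s['p'])
a=snap('top','top2.png')['frame'][:,:,::-1]
f=lambda i,x,y,w,h:cv2.resize(i[y:y+h,x:x+w],(400,300),interpolation=cv2.INTER_CUBIC)
cv2.imwrite('pics/c4.png',np.vstack([np.hstack([f(a,300,164,100,75)]*2)[:, :400],f(s['frame'][:,:,::-1],50,60,320,240)]))
E
```

```text
[0.44693945 0.28461937 0.13626432]
```

View pics/c4.png

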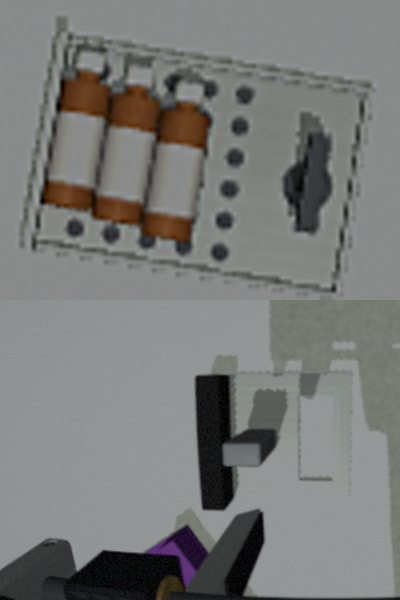

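```bash
python3 - <<'E'
from h import *; import pickle
s=pickle.load(open('w3.pkl','rb'))
q=lambda *l:[(50+x/1.25,60+(y-300)/1.25) for x,y in l]
h=wonz(s,q((222,443),(262,443),(260,466),(222,466)),.075); e=wonz(s,q((300,394),(333,394),(333,478),(299,480)),.005)
fz=wonz(s,q((197,376),(202,508)),.037)
print(np.round(h*1000),h.mean(0)); print(np.round(e*1000),e.mean(0)); print(np.round(fz*1000))
for v in (h[1]-h[2],e[0]-e[3],e[1]-e[2],fz[0]-fz[1]): print(np.degrees(np.arctan2(v[1],v[0])),np.linalg.norm(v))
E
```

```text
[[453. 362.  75.]
 [462. 337.  75.]
 [447. 334.  75.]
 [439. 358.  75.]] [0.45042054 0.34765316 0.075     ]
[[495. 329.   5.]
 [504. 304.   5.]
 [438. 281.   5.]
 [427. 307.   5.]] [0.46600497 0.30501065 0.005     ]
[[486. 405.  37.]
 [388. 373.  37.]]
12.484528749610703 0.015156027715326214
18.168470317261594 0.07112421419122882
19.741066866362985 0.06919364644852782
18.106134407763783 0.10288628696729289
```

Request:
step_arm(plan=[[[4, 40, 0, -0.014, 100], [4, 63, 0, -0.014, 100], [4, 63, -30, -0.014, 100], [4, 63, -60, -0.014, 100], [4, 63, -85, -0.014, 100], [4, 63, -94, -0.014, 100], [4, 63, -94, -0.014, 100]]])

```text
time: 7.22
tool_pos: [0.4515, 0.3399, 0.0399]
ee_rot: [3.14, 0.006, 0.324]
wrist_force: [-0.9, 0.3, 0.2]
width: 0.0945
```

Request:
step_arm(plan=[[[0, 0, 0, 0, 20], [0, 0, 0, 0, 20], [0, 0, 0, 0, 20], [0, 0, 0, 0, 20], [0, 0, 0, 0, 20], [0, 0, 0, 0, 20], [0, 0, 0, 0, 20], [0, 0, 0, 0, 20]]])

```text
time: 7.88
tool_pos: [0.4527, 0.3427, 0.0429]
ee_rot: [3.142, -0.0, 0.326]
wrist_force: [-0.2, 0.0, -0.1]
width: 0.0441
```

Request:
step_arm(plan=[[[-2, 5, 0, 0, 20], [-2, 5, 0, 0, 0], [-2, 5, 0, 0, 0], [-2, 5, 0, 0, 0], [-2, 5, 0, 0, 0], [-2, 5, 0, 0, 0], [-2, 5, 0, 0, 0]]])

```text
time: 8.47
tool_pos: [0.4506, 0.3477, 0.0427]
ee_rot: [-3.141, 0.0, 0.326]
wrist_force: [-0.6, 1.0, 0.1]
width: 0.026
```

Request:
step_arm(plan=[[[0, 0, 15, 0, 0], [0, 0, 35, 0, 0], [0, 0, 70, 0, 0], [0, 0, 110, 0, 0], [0, 0, 110, 0, 0], [0, 0, 110, 0, 0]]])

```text
time: 8.97
tool_pos: [0.4524, 0.3481, 0.1556]
ee_rot: [-3.141, -0.006, 0.325]
wrist_force: [-0.3, 0.4, -3.8]
width: 0.0261
```

Request:
step_arm(plan=[[[40, -320, 0, -0.25, 0], [40, -320, 0, -0.25, 0], [40, -320, 0, -0.25, 0], [40, -320, 0, -0.25, 0], [40, -320, 0, -0.25, 0], [40, -320, 0, -0.25, 0], [40, -320, 0, -0.25, 0], [40, -320, 0, -0.25, 0]]])

```text
time: 9.63
tool_pos: [0.4888, 0.0242, 0.1496]
ee_rot: [3.14, 0.005, 0.074]
wrist_force: [0.8, -0.4, -2.4]
width: 0.0257
```

Request:
step_arm(plan=[[[48, -202, 0, -0.247, 0], [48, -202, 0, -0.247, 0], [48, -202, 0, -0.247, 0], [48, -202, 0, -0.247, 0], [48, -202, 0, -0.247, 0], [48, -202, -20, -0.247, 0], [48, -202, -40, -0.247, 0], [48, -202, -40, -0.247, 0]]])

```text
time: 10.3
tool_pos: [0.5339, -0.1737, 0.1045]
ee_rot: [-3.138, 0.015, -0.173]
wrist_force: [-0.2, 0.8, -4.9]
width: 0.0261
```

```bash
cat > v.py <<'E'
import sys
from h import *; import pickle
n=sys.argv[1]
S=snap('side',n+'_side.png'); s=wsnap(n+'_w.png'); pickle.dump(s,open(n+'.pkl','wb')); o=robot.get_obs(); print(o['time'],o['tool_pos'],o['ee_rot'],o['wrist_force'])
f=lambda i,x,y,w,h:cv2.resize(i[y:y+h,x:x+w],(400,300),interpolation=cv2.INTER_CUBIC)
cv2.imwrite('pics/'+n+'.png',np.hstack([f(S['frame'][:,:,::-1],268,130,120,90),f(s['frame'][:,:,::-1],200,60,240,180)]))
E
python3 v.py v1
```

```text
10.4 [ 0.53658062 -0.17370019  0.10944856] [-3.14023779  0.00683053 -0.17143223] [ 0.23567446 -0.06207992 -2.90087324]
```

View pics/v1.png

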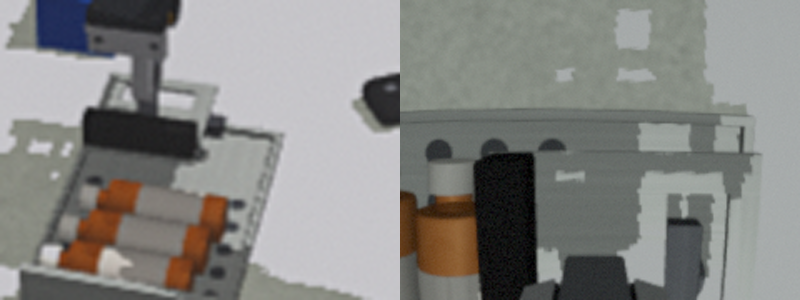

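```bash
python3 - <<'E'
from h import *; import pickle
s=pickle.load(open('v1.pkl','rb'))
q=lambda *l:[(200+(x-400)*.6,60+y*.6) for x,y in l]
def tr(P):
    d=np.array(P)[:,:2]-[.5025,-.2115]; c,si=np.cos(-.171),np.sin(-.171)
    return np.round(np.c_[c*d[:,0]+si*d[:,1],-si*d[:,0]+c*d[:,1]]*1000,1).tolist()
z=s['p'][2]-.0427
print('eye+x end',tr(wonz(s,q((667,193),(727,193)),z+.005)))
print('plate corner',tr(wonz(s,q((536,153),(761,153)),z+.005)))
print('head +x end',tr(wonz(s,q((667,221),(701,221)),.05)))
print('tool',tr([s['p']]), z)
E
```

```text
eye+x end [[60.6, 10.6], [60.9, -15.9]]
plate corner [[77.8, 66.3], [78.8, -30.6]]
head +x end [[43.7, 7.5], [43.7, -9.0]]
tool [[25.5, 43.0]] 0.06420888888762008
```

Request:
step_arm(plan=[[[2, 0, -10, 0, 0], [2, 0, -15, 0, 0], [2, 0, -15, 0, 0], [2, 0, -15, 0, 0]]])

```text
time: 10.73
tool_pos: [0.5407, -0.1739, 0.0977]
ee_rot: [3.141, 0.0, -0.17]
wrist_force: [0.2, 0.9, -2.3]
width: 0.0257
```

Request:
step_arm(plan=[[[1, 0, -6, 0, 0], [7, -1, -11, 0, 0], [13, -2, -16, 0, 0], [18, -3, -20, 0, 0], [23, -4, -25, 0, 0], [27, -5, -29, 0, 0], [28, -5, -31, 0, 0], [28, -5, -31, 0, 0]]])

```text
time: 11.4
tool_pos: [0.5705, -0.1795, 0.0671]
ee_rot: [3.142, -0.004, -0.171]
wrist_force: [4.2, 1.1, 4.2]
width: 0.0259
```

```bash
python3 v.py v2
```

```text
11.5 [ 0.56975104 -0.17953804  0.06706652] [ 3.14134917e+00 -2.42486955e-03 -1.70840239e-01] [3.87842015 0.32948417 2.52099783]
```

View pics/v2.png

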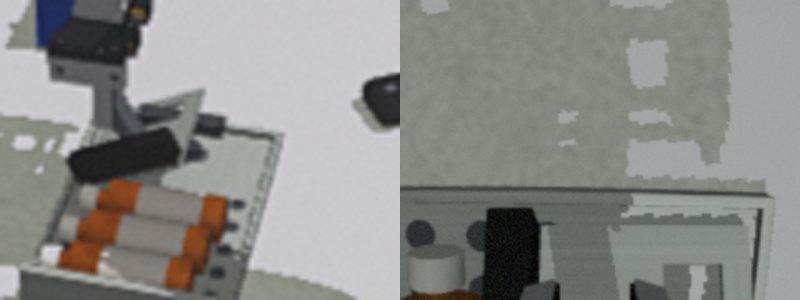

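Request:
step_arm(plan=[[[0, 0, 6, 0, 0], [0, 0, 6, 0, 0], [-10, 2, 6, 0, 0], [-20, 3, 6, 0, 0], [-30, 5, 6, 0, 0], [-40, 7, 6, 0, 0], [-48, 8, 6, 0, 0], [-48, 8, 6, 0, 0]]])

```text
time: 12.17
tool_pos: [0.5183, -0.1709, 0.0715]
ee_rot: [-3.141, 0.004, -0.172]
wrist_force: [-0.1, -0.1, -2.9]
width: 0.0257
```

Request:
step_arm(plan=[[[-3, 1, -2, 0, 0], [-7, 1, -4, 0, 0], [-13, 2, -7, 0, 0], [-18, 3, -10, 0, 0], [-24, 4, -13, 0, 0], [-29, 5, -17, 0, 0], [-34, 6, -21, 0, 0], [-35, 6, -24, 0, 0]]])

```text
time: 12.83
tool_pos: [0.4839, -0.1654, 0.0498]
ee_rot: [3.141, 0.003, -0.171]
wrist_force: [-5.4, 1.7, 13.9]
width: 0.0255
```

Request:
step_arm(plan=[[[0, 0, -2, 0, 0], [0, 0, -2, 0, 0], [0, 0, -2, 0, 0]]])

```text
time: 13.08
tool_pos: [0.4828, -0.1651, 0.048]
ee_rot: [3.141, 0.006, -0.171]
wrist_force: [-5.0, 1.1, 11.7]
width: 0.0256
```

```bash
python3 v.py v3
```

```text
13.1833 [ 0.48275342 -0.16512364  0.04799572] [ 3.14096696  0.00603773 -0.17120998] [-6.47660525  0.59761096 11.32021887]
```

View pics/v3.png

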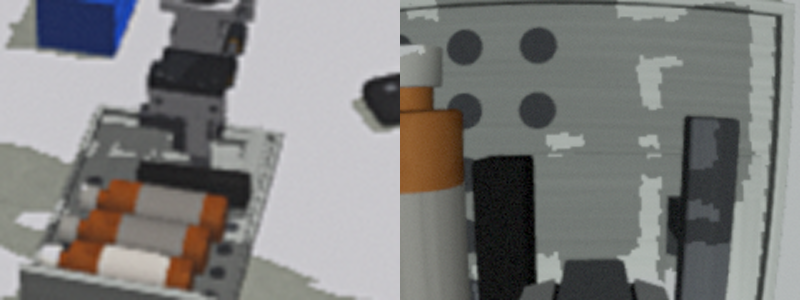

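Request:
step_arm(plan=[[[0, 0, 3, 0, 0], [5, -1, 3, 0, 0], [10, -1, 3, 0, 0], [15, -2, 3, 0, 0], [20, -2, 3, 0, 0], [25, -2, 3, 0, 0], [29, -2, 3, 0, 0], [29, -2, 3, 0, 0]]])

```text
time: 13.85
tool_pos: [0.5155, -0.1673, 0.0494]
ee_rot: [-3.141, 0.0, -0.171]
wrist_force: [0.6, 0.4, -3.1]
width: 0.0253
```

Request:
step_arm(plan=[[[0, 0, 0, 0, 0], [0, 0, 0, 0, 0]]])

```text
time: 14.02
tool_pos: [0.5146, -0.1673, 0.0496]
ee_rot: [3.142, 0.001, -0.171]
wrist_force: [-0.3, -0.2, -2.9]
width: 0.026
```

```bash
python3 v.py v4
```

```text
14.1167 [ 0.51447428 -0.16732331  0.04968711] [ 3.14151784e+00  3.21633641e-04 -1.71215919e-01] [-0.07894144  0.7052545  -1.491639  ]
```

View pics/v4.png

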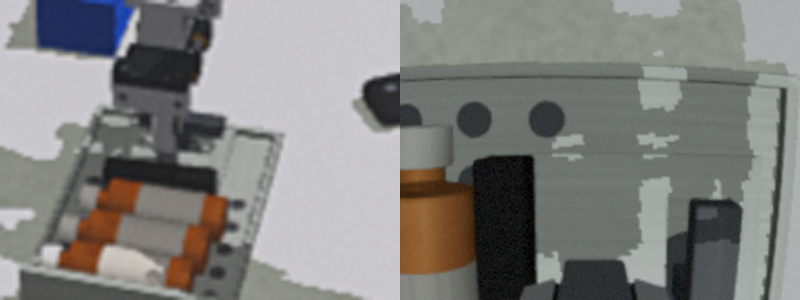

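```bash
cat > ck.py <<'E'
from h import *; import pickle
s=pickle.load(open('v4.pkl','rb'))
q=lambda *l:[(200+(x-400)*.6,60+y*.6) for x,y in l]
def tr(P):
    d=np.array(P)[:,:2]-[.504,-.212]; c,si=np.cos(-.171),np.sin(-.171)
    return np.round(np.c_[c*d[:,0]+si*d[:,1],-si*d[:,0]+c*d[:,1]]*1000,1).tolist()
print('plate +x edge',tr(wonz(s,q((560,155),(650,155),(755,155)),.011)))
print('fence top +x end',tr(wonz(s,q((475,158),(536,156)),.043)))
print('head +x end',tr(wonz(s,q((690,201),(741,201)),.05)))
print('tool',tr([s['p']]))
E
python3 ck.py; python3 -c "
import cv2,numpy as np
i=cv2.imread('pics/v4_w.png',0)
for c in (300,320,340,350,365,385,395,405): print(c,i[145:165,c].tolist(), i[172:190,c].tolist())
print([ (r,i[r,360:412:2].tolist()) for r in (186,200,215)])"
```

```text
plate +x edge [[54.3, 59.1], [54.4, 20.9], [55.3, -25.6]]
fence top +x end [[56.8, 88.4], [57.1, 65.7]]
head +x end [[41.9, 10.5], [42.1, -8.6]]
tool [[2.7, 45.8]]
300 [163, 162, 153, 117, 110, 111, 115, 137, 152, 127, 124, 118, 113, 115, 115, 114, 114, 115, 114, 114] [116, 114, 112, 112, 114, 113, 116, 115, 115, 112, 112, 112, 111, 110, 112, 111, 115, 114]
320 [110, 109, 107, 111, 107, 107, 107, 105, 112, 114, 114, 113, 113, 116, 114, 112, 113, 116, 113, 111] [117, 116, 111, 113, 112, 112, 114, 114, 110, 112, 114, 113, 112, 110, 111, 113, 112, 112]
340 [109, 111, 107, 110, 110, 111, 108, 105, 111, 113, 111, 114, 111, 114, 114, 118, 115, 115, 115, 113] [116, 116, 114, 113, 116, 114, 115, 115, 113, 114, 113, 112, 109, 114, 110, 111, 111, 113]
350 [151, 118, 112, 113, 112, 112, 111, 133, 156, 158, 132, 115, 112, 111, 113, 116, 114, 116, 114, 112] [168, 166, 162, 165, 165, 166, 164, 166, 167, 166, 165, 165, 167, 166, 165, 167, 165, 169]
365 [111, 112, 109, 112, 113, 112, 109, 102, 111, 111, 110, 114, 112, 111, 111, 114, 113, 113, 109, 113] [115, 115, 111, 114, 116, 114, 109, 109, 108, 1
[... 267 characters left out ...]
, 108, 101, 109, 111, 109, 109, 110, 110, 110, 111, 111, 110, 108] [111, 113, 114, 113, 113, 123, 109, 78, 42, 31, 30, 33, 45, 47, 53, 50, 45, 51]
405 [111, 112, 111, 107, 110, 115, 114, 112, 104, 107, 109, 107, 109, 109, 111, 111, 111, 111, 109, 111] [159, 150, 124, 117, 119, 121, 117, 113, 126, 157, 162, 154, 133, 103, 100, 104, 120, 123]
[(186, [135, 110, 114, 114, 114, 113, 95, 32, 26, 62, 82, 80, 81, 81, 83, 61, 50, 50, 53, 48, 49, 48, 55, 144, 161, 163]), (200, [127, 109, 97, 69, 61, 51, 42, 20, 35, 43, 48, 51, 49, 51, 51, 55, 51, 51, 49, 50, 45, 48, 124, 162, 165, 165]), (215, [70, 49, 51, 45, 48, 47, 25, 8, 64, 80, 81, 82, 81, 86, 85, 84, 86, 81, 80, 79, 82, 98, 163, 166, 167, 166])]
```

Request:
step_arm(plan=[[[-3, 1, 0, 0, 0], [-3, 1, -2, 0, 0], [-3, 1, -2, 0, 0], [-3, 1, -2, 0, 0]]])

```text
time: 14.45
tool_pos: [0.5116, -0.1664, 0.0478]
ee_rot: [3.141, -0.0, -0.171]
wrist_force: [-1.2, 0.9, -1.2]
width: 0.026
```

Request:
step_arm(plan=[[[0, 0, 0, 0, 30], [0, 0, 0, 0, 50], [0, 0, 0, 0, 50], [0, 0, 0, 0, 50], [0, 0, 0, 0, 50], [0, 0, 0, 0, 50]]])

```text
time: 14.95
tool_pos: [0.5118, -0.1664, 0.0479]
ee_rot: [3.141, -0.0, -0.171]
wrist_force: [1.1, 0.1, -0.0]
width: 0.0468
```

Request:
step_arm(plan=[[[0, 0, 20, 0, 50], [0, 0, 60, 0, 50], [-30, 0, 100, 0, 50], [-60, 0, 110, 0, 50], [-60, 0, 110, 0, 50], [-60, 0, 110, 0, 50]]])

```text
time: 15.45
tool_pos: [0.452, -0.1668, 0.1597]
ee_rot: [3.14, -0.005, -0.172]
wrist_force: [0.7, 0.7, -0.9]
width: 0.0468
```

```bash
python3 - <<'E'
from h import *; import pickle
o=robot.get_obs(); s=wsnap('v5_w.png'); pickle.dump(s,open('v5.pkl','wb')); print(s['p'])
S=snap('side','v5_side.png')
f=lambda i,x,y,w,h,W,H:cv2.resize(i[y:y+h,x:x+w],(W,H),interpolation=cv2.INTER_CUBIC)
cv2.imwrite('pics/v5.png',np.hstack([f(S['frame'][:,:,::-1],268,140,100,150,400,600)[:600],f(s['frame'][:,:,::-1],220,0,200,300,400,600)]))
E
```

```text
[ 0.45196567 -0.1668295   0.15971087]
```

View pics/v5.png

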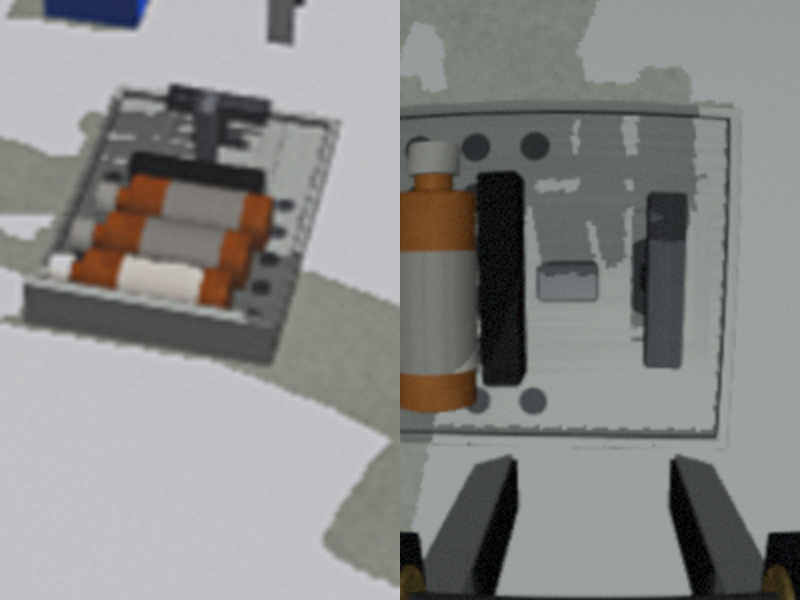

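```bash
python3 - <<'E'
from h import *; import pickle
s=pickle.load(open('v5.pkl','rb'))
q=lambda *l:[(220+(x-400)/2,y/2) for x,y in l]
def tr(P):
    d=np.array(P)[:,:2]-[.504,-.212]; c,si=np.cos(-.171),np.sin(-.171)
    return np.round(np.c_[c*d[:,0]+si*d[:,1],-si*d[:,0]+c*d[:,1]]*1000,1)
a=tr(wonz(s,q((480,173),(523,173),(486,384),(523,384)),.043));h=tr(wonz(s,q((650,194),(687,194),(683,366),(645,366)),.05))
k=tr(wonz(s,q((541,264),(598,262),(598,276),(541,278)),.081))
print('fence',a.tolist(),a.mean(0));print('head',h.tolist(),h.mean(0));print('handle top',k.tolist(),k.mean(0))
E
```

```text
fence [[50.8, 87.9], [50.0, 67.2], [-52.5, 87.2], [-52.6, 68.7]] [-1.075 77.75 ]
head [[38.9, 7.8], [39.4, -9.5], [-42.4, -8.9], [-42.4, 9.5]] [-1.625 -0.275]
handle top [[6.8, 55.8], [7.5, 32.2], [1.6, 32.2], [1.0, 55.9]] [ 4.225 44.025]
```

```bash
python3 -c "
from bench import robot
print(robot.close_job())"
```

```text
the job is handed in; nothing more can be done
None
```

The job is done and handed in at about 15.5 s of the 59 s allowed; `close_job` reports no verdict.

**What I did**
- **Stray bottle:** I rolled it back with the shut fingers in short forward-and-up strokes. The first straight push jammed on friction, with up to 18.5 N upward on the wrist, so I backed off and changed the stroke. The last stroke ended at about 7 N against the row, and the top view then showed all three bottles touching.
- **Chock plate:** I gripped it by the handle. The arm cannot tilt the tool, so I tilted the plate in the grip to about 30° (worked out from the tool height) by pressing its high bar on the stud's head. I then slid the low bar under the head's +x end, levelled the plate against the stem and floor, slid it back to centre and let go.

**Last checks** (from the wrist and side pictures after letting go)
- **Plate:** it lies flat, with its fence facing the bottles and the stud's head over the eye.
- **Eye position:** by the fence, the eye is about 0.5 mm off the stud along x and about 2 mm towards -y. By the handle top, the y error is only about 0.7 mm. Both are within the eye's 5 mm of play in y, so I left it.
- **One reading disagreed:** the handle top gave +6 mm in x relative to the head. I only picked out part of its top face there, so I went by the fence ends.
- **Other objects:** the moves stayed clear of the rack, jar, mouse and purple look-alikes, but I did not measure them again at the end.

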